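# Shut the keeper bar on the marker caddy

## Task

Two identical grey caddies stand on the kitchen counter with their keeper bars swung open, one holding the two chunky markers and one empty. Swing the keeper bar of the caddy with the markers across them until it snaps fully home in its catch, so that they stay put, and let go. Leave the markers lying in their channels and do not move the empty caddy's bar.

Things in the scene. Friction and masses are not known exactly. Their poses are not given: they have to be found in the camera images.
- caddy: Caddy with the markers: grey tray fixed to the counter, 150 mm (x) by 88 mm (y), walls 24 mm high, floor 4 mm, two channels along x. Origin: centre of underside, on the counter; z up. Its bar's upright hinge pin is at x 0, y 60 mm, on a side lug; the catch is a 28 mm high lug at x 0, y -60 mm, with a 46 mm high end stop on its +x face. The empty caddy has the same shape.
- keeper (a joint): Angle of that caddy's keeper bar about its upright pin, rad. 0 = shut: bar along the caddy's -y, over both markers, on its stop. Grows as the free end swings to the caddy's -x (1.57: bar along -x; limit 1.75). Stays where left; under 1 N moves the knob. A sprung nub is met at 0.17, takes about 3 N to pass at 0.09, then snaps the bar home and holds it there.
- keeper_knob (a point): Upright round knob on that bar: 14 mm diameter, 46 to 90 mm above the counter, axis 105 mm from the hinge pin; this point is on its axis, 70 mm above the counter. May be pinched or pushed. The bar is an aluminium flat 16 mm wide, from 36 to 46 mm above the counter (marker tops: 28 mm), reaching 130 mm from the pin.
- spare_keeper_knob (a point): The same point on the knob of the empty caddy's open bar, which must be left alone.
- marker_a_center (a point): Centre of one chunky marker, 24 mm in diameter and 125 mm long, lying along the caddy's x in its +y channel.
- marker_b_center (a point): Centre of the other, like marker, lying in the -y channel.
Mind the look-alikes: they are no part of the job. Leave any green look-alike of the caddy alone.

How it is judged:
By the outcome, as a careful person would: the job done as asked, in the order asked, and still so for the second after the job is handed in, with the robot touching nothing.
It also fails if it takes over 34 s, if anything falls off the work surface, if the arm or the gripper's body presses on something with over 40 N, if the wrist force passes 120 N, or if a joint passes its speed limit or range.

## Robot

A 7-joint arm with a two-finger parallel gripper is mounted at the origin on the work surface. World frame = base frame: x ahead of the robot, y to its left, z up, the work surface at z = 0. Lengths are in m, angles in rad, forces in N, time in s.
With the tool pointing down it reaches from about 0.425 to 0.875 m from the base axis. Payload 4.7 kg.
Tool frame: the origin (TCP) lies midway between the tips of the shut fingers; the grasp point (between the pads) lies 19 mm behind it; x points along the fingers, z is the direction in which the jaws open and shut, and the axes are right-handed (so a half turn about x gives the same grasp; the last joint's range is limited). The gripper opens to 87 mm and grips with 3 to 60 N. Pads are 19 mm wide; open, the fingers measure 117 mm over their backs; the gripper's body (75 mm by 190 mm) begins 51 mm behind the grasp point.
Start: joints at [1.173, 0.321, -0.07, 1.45, 0.023, 1.371, -0.057], TCP at [0.26, -0.596, 0.223] pointing down, gripper open.
Joint ranges: [-2.86, 2.86], [-0.3, 2.09], [-1.38, 1.24], [0.06, 2.45], [-1.56, 4.7], [0.09, 2.05], [-2.69, 2.69]. Speed limits (rad/s): [2.57, 2.57, 3.14, 3.14, 3.14, 3.14, 3.14].

## Interface

Orientations are given as a rotation vector (axis times angle).
In Python, from bench import ctrl, vision, close_job gives the robot as it stands. The module is installed in compiled form; this text tells all that it offers.
- The arm moves only by the tool servo_tool, never from a script. Its argument "commands" is a list that holds one entry, the list of rows, each a list of 7 numbers: the turn, a rotation vector about the tool's x, y, z in degrees, then the shift along the tool's x, y, z in mm, then the finger opening in mm, from 0 to 87. In form: [[[wx, wy, wz, x, y, z, grip], ...]]. A call has 1 to 5 rows; each row is the pose to reach, as a shift and turn from the pose commanded when the call began, along the tool's axes at that moment; what a row does not reach only later rows make up. A row lasts 1/8 s, in which the tool goes at most 62.5 mm and 10.7 degrees, less where a joint would pass 70% of its speed; a pose out of reach is approached as far as the arm can. A call with a gripper value outside its range is refused whole. The fingers move at their own pace and stop on an object; "newtons" is the grip in N (left out, the last holds). Time passes only in rows, so rows that repeat a pose let the fingers close. It gives the time, the measured TCP pose, the force and the opening at its end, in the units of the state.
- ctrl.get_state(): the state, without advancing time (a new reading comes with each control period).
- vision.get_image(name): name is "side" or "top" or "wrist"; returns the picture (480x640x3 uint8, red, green, blue); there is no depth.
- vision.camera_info(name): a dict with "fov_y" (degrees; the focal length in pixels is half the picture's height over the tangent of half this angle, whatever the lens; pixels are square), "cx", "cy" (the principal point, pixels), "pose" (4x4, takes a point from camera to world coordinates). Camera axes: x right, y down, z forward; pixel columns grow to the right and rows downward; lengths in m; the calibration is good to about 2 mm. A picture is of the moment at which its call begins: read the wrist's pose just before it. camera_info takes no time and is no camera call; for the wrist camera it gives the pose at the moment of the call.
- close_job(): hands the job in, once; it reports no verdict.
The state is a dict: "time": time; "joint_positions": joint angles; "qd": joint speeds; "joint_torque": joint torques, N m; "position": TCP position; "tool_rot": TCP orientation; "ft_force": force on the tool from outside, world axes, zero at the start; "torque": the same for the moment, N m; "grip_width": opening from 0.0 (shut) to 1.0 (fully open).
Only numpy, scipy, OpenCV 4.12 (cv2) and the standard library are available. Lean on these libraries where they do the work, as an engineer would, in place of code of your own. Each camera call takes 0.05 s, during which the arm holds its last target. There are 200 camera calls.

## Working session

There is one attempt and no reset: what is moved stays moved. The work goes in short steps, Python scripts to look and compute and a tool call to move; the robot and the scene stay as the last step left them, time stands still between calls to the robot, and variables do not carry over. Pictures are saved under pics/ and viewed, about 8 in all and at most 12, crops included, and the job is handed in when it is done.

Besides the shell and the picture viewer there is one more tool, called after "Request:" as name(argument=value, ...) on one line, values as JSON. servo_tool: Moves the arm, as the interface text tells. Its arguments: {"type":"object","properties":{"commands":{"type":"array"},"newtons":{"type":"number"}},"required":["commands"]}

```bash
mkdir -p pics
python3 - <<'E'
from bench import ctrl, vision
import cv2,numpy as np
for n in("top","side"):
    im=vision.get_image(n); cv2.imwrite(f"pics/{n}0.png",im[:,:,::-1])
    i=vision.camera_info(n); print(n,i["fov_y"],i["cx"],i["cy"],np.round(i["pose"],4).tolist())
s=ctrl.get_state();print(s)
E
```

```text
top 48.479599188625855 319.30755657616214 237.77104287804264 [[0.0104, -0.9966, 0.0819, 0.3166], [-0.9999, -0.011, -0.0069, 0.1255], [0.0078, -0.0818, -0.9966, 1.4154], [0.0, 0.0, 0.0, 1.0]]
side 53.62657781666351 318.6433530240028 242.12786057863457 [[-0.849, -0.3823, 0.3647, 0.0894], [-0.5281, 0.5924, -0.6084, 0.7378], [0.0165, -0.7092, -0.7049, 0.7793], [0.0, 0.0, 0.0, 1.0]]
{'time': 0.1, 'joint_positions': array([ 1.1731005 ,  0.32174916, -0.07010655,  1.45157672,  0.02258625,
        1.37078181, -0.0568691 ]), 'qd': array([-8.22918476e-05, -1.13680679e-03,  9.38707802e-04, -3.18185032e-03,
       -2.24539607e-04,  2.82584919e-04, -1.79456293e-04]), 'joint_torque': array([ 3.20533882e-04, -4.92568803e+01, -4.05490184e-01, -3.13397813e+01,
       -6.42999052e-02,  3.96114390e-02,  5.15063550e-05]), 'position': array([ 0.25993804, -0.5952147 ,  0.22155894]), 'tool_rot': array([ 0.90160709,  1.3778729 , -0.90015253]), 'ft_force': array([ 0.47047313,  0.14954925, -0.3585836 ]), 'torque': array([-0.02095211,  0.03592118, -0.00111423]), 'grip_width': 0.9984295258057617}
```

View pics/top0.png

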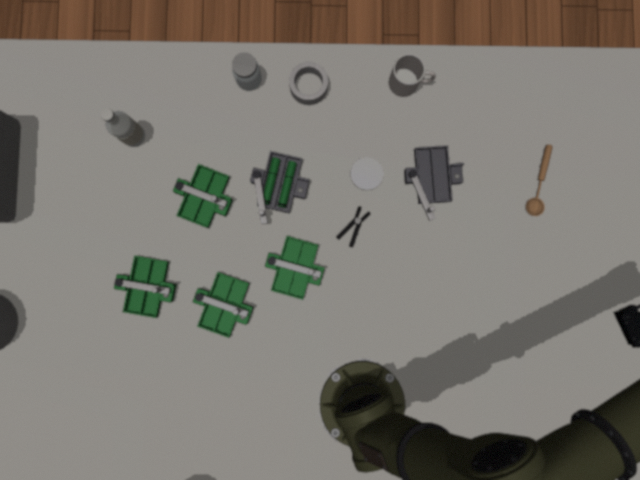

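View pics/side0.png

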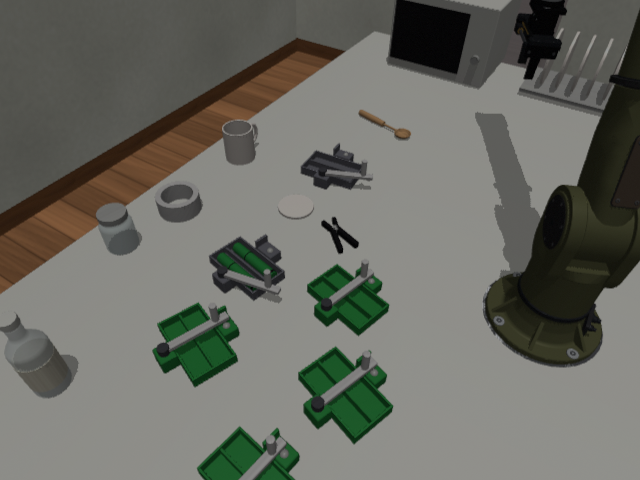

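Top view: the caddy with the markers is at (280,182), with its hinge at about (256,175), catch at (300,187) and bar end at (265,222). The empty caddy is at (433,175). I'll zoom in on the right one in both views.

Run:
```python
import cv2,numpy as np
a=cv2.imread("pics/top0.png")[140:240,235:335];b=cv2.imread("pics/side0.png")[220:320,195:295]
f=lambda c:cv2.resize(c,(400,400),interpolation=cv2.INTER_CUBIC)
cv2.imwrite("pics/crop.png",np.hstack([f(a),f(b)]))
```

```text
(no output)
```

View pics/crop.png

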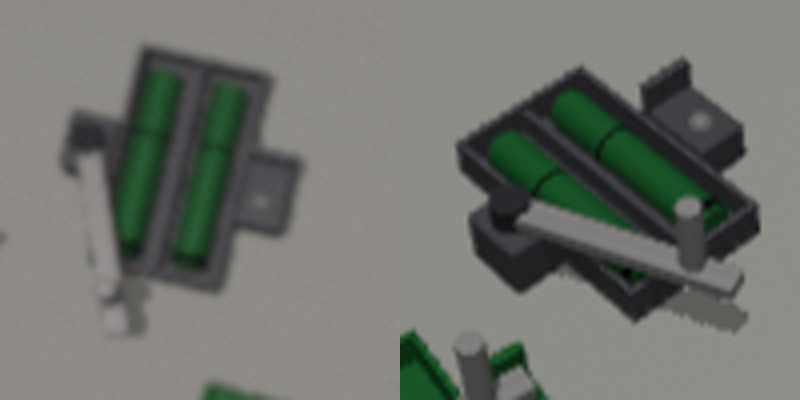

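```bash
cat > h.py <<'E'
from bench import ctrl, vision
import numpy as np
def ray(n,u,v):
    i=vision.camera_info(n);f=240/np.tan(np.radians(i["fov_y"]/2));P=np.array(i["pose"])
    return P[:3,3],P[:3,:3]@np.array([(u-i["cx"])/f,(v-i["cy"])/f,1])
def onz(n,u,v,z):
    o,d=ray(n,u,v);return (o+d*(z-o[2])/d[2])[:3]
E
python3 - <<'E'
from h import *
T=lambda x,y,z:onz("top",235+x/4-.4,140+y/4-.4,z)
S=lambda x,y,z:onz("side",195+x/4-.4,220+y/4-.4,z)
for n,p in dict(knobT=T(106,281,.09),knobS=S(288,203,.09),barendT=T(117,330,.046),barendS=S(338,282,.046),hingeT=T(90,133,.05),hingeS=S(110,198,.055),
 c1T=T(143,46,.024),c2T=T(272,75,.024),c3T=T(220,292,.024),c1S=S(60,145,.024),c2S=S(180,68,.024),c3S=S(358,205,.024),
 nubT=T(262,200,.03),nubS=S(300,120,.03)).items(): print(n,np.round(p,4))
E
```

```text
knobT [0.494  0.2628 0.09  ]
knobS [0.4899 0.2635 0.09  ]
barendT [0.4682 0.2597 0.046 ]
barendS [0.4635 0.2622 0.046 ]
hingeT [0.596  0.2792 0.05  ]
hingeS [0.5883 0.2856 0.055 ]
c1T [0.6602 0.2482 0.024 ]
c2T [0.6417 0.1624 0.024 ]
c3T [0.4965 0.1947 0.024 ]
c1S [0.6577 0.251  0.024 ]
c2S [0.6407 0.1683 0.024 ]
c3S [0.4962 0.1992 0.024 ]
nubT [0.5568 0.1678 0.03  ]
nubS [0.5554 0.1693 0.03  ]
```

```bash
cat >> h.py <<'E'
from scipy.spatial.transform import Rotation as Ro
H=np.array([.5903,.2816]);YAW=np.radians(-12.3)
xc=np.array([np.cos(YAW),np.sin(YAW)]);yc=np.array([-xc[1],xc[0]])
def knob(t): return H+.105*(-np.cos(t)*yc-np.sin(t)*xc)
def tang(t): return -np.sin(t)*yc+np.cos(t)*xc
def Rot(z2):  # tool down, jaw axis along z2
    x=np.array([0,0,-1.]);z=np.array([*z2,0]);z/=np.linalg.norm(z);return np.stack([x,np.cross(z,x),z],1)
def rel(p,z2,p0=None,R0=None):
    s=ctrl.get_state()
    if p0 is None:p0=s["position"];R0=Ro.from_rotvec(s["tool_rot"]).as_matrix()
    return np.round(np.r_[np.degrees(Ro.from_matrix(R0.T@Rot(z2)).as_rotvec()),1000*R0.T@(np.array(p)-p0)],1)
E
python3 - <<'E'
from h import *
s=ctrl.get_state();print(np.round(Ro.from_rotvec(s["tool_rot"]).as_matrix(),3).tolist(),s["time"])
t=1.17
print(knob(t),knob(0),tang(t))
for z in(tang(t),-tang(t)):
  print(rel([.47,-.37,.22],z),rel([.53,-.08,.22],z),rel([*knob(t),.22],z))
E
```

```text
[[-0.001, 0.916, 0.4], [0.002, 0.4, -0.916], [-1.0, -0.0, -0.002]] 0.1
[0.48711341 0.26216995] [0.56793181 0.17901021] [ 0.18504812 -0.98272946]
[ 1.290e+01 -1.000e-01  0.000e+00  1.700e+00  2.827e+02 -1.223e+02] [ 1.290e+01 -1.000e-01  0.000e+00  2.200e+00  4.537e+02 -3.640e+02] [ 1.290e+01 -1.000e-01  0.000e+00  2.700e+00  5.514e+02 -6.947e+02]
[-1.671e+02 -0.000e+00 -1.000e-01  1.700e+00  2.827e+02 -1.223e+02] [-1.671e+02 -0.000e+00 -1.000e-01  2.200e+00  4.537e+02 -3.640e+02] [-1.671e+02 -0.000e+00 -1.000e-01  2.700e+00  5.514e+02 -6.947e+02]
```

Request:
servo_tool(commands=[[[2, 0, 0, 0, 60, -15, 87], [4, 0, 0, 0, 115, -40, 87], [6, 0, 0, 0, 170, -65, 87], [8, 0, 0, 0, 225, -90, 87], [10, 0, 0, 0, 275, -120, 87]]])

```text
time: 0.72
position: [0.4653, -0.3738, 0.2221]
tool_rot: [1.033, 1.312, -1.033]
ft_force: [1.0, -0.1, -0.2]
grip_width: 0.998
```

Run:
```python
from h import *
s=ctrl.get_state();print(s["position"],s["joint_positions"],s["time"])
z=tang(1.17)
print(rel([.53,-.1,.22],z),rel([*knob(1.17),.22],z))
```

```text
[ 0.46529385 -0.37377477  0.22206776] [ 0.82202684  0.21794522 -0.22139648  1.58426488  0.04860063  1.34516596
 -0.73944434] 0.725
[   2.9   -0.     0.     2.1  127.1 -251. ] [   2.9   -0.     0.     2.3  170.2 -613.1]
```

Request:
servo_tool(commands=[[[1, 0, 0, 0, 25, -50, 87], [2, 0, 0, 0, 55, -105, 87], [3, 0, 0, 0, 85, -160, 87], [3, 0, 0, 0, 110, -215, 87], [3, 0, 0, 0, 125, -270, 87]]])

```text
time: 1.35
position: [0.5223, -0.0813, 0.2222]
tool_rot: [1.071, 1.292, -1.071]
ft_force: [0.7, 0.5, 0.8]
grip_width: 0.996
```

Request:
servo_tool(commands=[[[0, 0, 0, 0, 12, -60, 50], [0, 0, 0, 0, 23, -120, 50], [0, 0, 0, 0, 32, -180, 50], [0, 0, 0, 0, 38, -240, 50], [0, 0, 0, 0, 43, -290, 50]]])

```text
time: 1.98
position: [0.5102, 0.2116, 0.2223]
tool_rot: [1.071, 1.292, -1.071]
ft_force: [0.2, -0.2, 0.9]
grip_width: 0.592
```

Run:
```python
from h import *
import cv2
s=ctrl.get_state();print(s["position"],s["joint_positions"],s["time"],s["grip_width"])
print(rel([*knob(1.17),.22],tang(1.17)))
cv2.imwrite("pics/wrist1.png",vision.get_image("wrist")[:,:,::-1])
i=vision.camera_info("wrist");P=np.array(i["pose"]);f=240/np.tan(np.radians(i["fov_y"]/2))
for n,p in dict(k=[*knob(1.17),.09],h=[*H,.055]).items():
    c=P[:3,:3].T@(np.array(p)-P[:3,3]);print(n,c[:2]/c[2]*f+[i["cx"],i["cy"]])
```

```text
[0.51019999 0.21160425 0.22234308] [ 0.17448572  0.16491547 -0.68060299  1.67715069  0.10620541  1.33721825
 -1.90858972] 1.975 0.591714616177371
[  0.   -0.    0.    2.4 -13.3 -54. ]
k [259.08959735 246.03342393]
h [261.93480788 104.33004539]
```

View pics/wrist1.png

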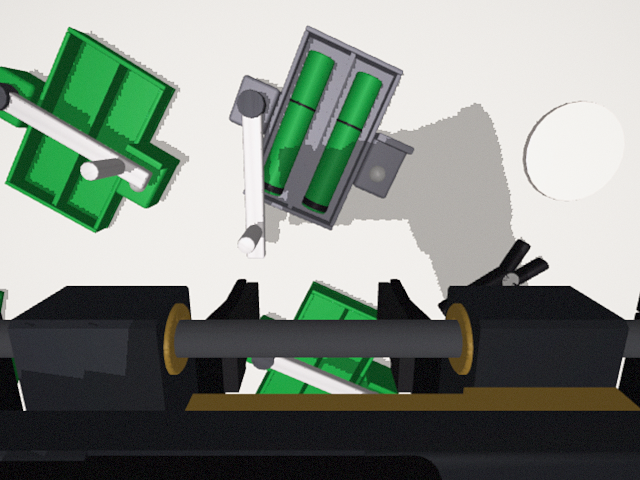

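Wrist view: knob top at (247,244), hinge cap at (251,103), and rim corners at (308,28), (402,71) and (330,228). That puts everything about 11 px left of the prediction, so I'll refine.

Run:
```python
from h import *
W=lambda u,v,z:np.round(onz("wrist",u,v,z),4)
k=W(247,244,.09);h=W(251,103,.053);c1=W(308,28,.024);c2=W(402,71,.024);c3=W(330,228,.024)
print(k,h,c1,c2,c3,np.linalg.norm((k-h)[:2]))
y=np.degrees(np.arctan2(*(c2-c3)[1::-1]));print("yaw",y,"centre",(c1+c3)/2, "nub",W(377,173,.03))
y=np.radians(y);print("hinge",(c1+c3)[:2]/2+.06*np.array([-np.sin(y),np.cos(y)]))
print(np.linalg.norm((c1-c2)[:2]),np.linalg.norm((c2-c3)[:2]))
```

```text
[0.4869 0.2715 0.09  ] [0.5897 0.2905 0.053 ] [0.6568 0.2588 0.024 ] [0.6402 0.1756 0.024 ] [0.4965 0.2071 0.024 ] 0.10454109239911356
yaw -12.364055866460589 centre [0.57665 0.23295 0.024  ] nub [0.5545 0.1773 0.03  ]
hinge [0.58949735 0.29155841]
0.08483984912763574 0.14711199815106857
```

Run:
```python
from h import *
import cv2
s=ctrl.get_state();print(s["position"],s["qd"].round(3),s["time"])
im=vision.get_image("wrist");cv2.imwrite("pics/wrist2.png",im[:,:,::-1])
a=cv2.imread("pics/wrist1.png");t=a[20:240,230:410]
r=cv2.matchTemplate(im[:,:,::-1].copy(),t,cv2.TM_CCOEFF_NORMED);_,m,_,loc=cv2.minMaxLoc(r);print(m,loc)
dx,dy=loc[0]-230,loc[1]-20
for u,v,z in((247,244,.09),(251,103,.053),(377,173,.03)): print(np.round(onz("wrist",u+dx,v+dy,z),4))
```

```text
[0.50788449 0.21996651 0.22263952] [ 0.03  -0.038  0.012  0.031 -0.043  0.022  0.16 ] 2.025
0.9771214127540588 (242, 19)
[0.49   0.2591 0.09  ]
[0.5927 0.2777 0.053 ]
[0.5578 0.1636 0.03  ]
```

Request:
servo_tool(commands=[[[0, 0, 0, 0, -5, -20, 50], [0, 0, 0, 0, -10, -45, 50], [0, 0, 0, 0, -10, -45, 50], [0, 0, 0, 0, -10, -45, 50], [0, 0, 0, 0, -10, -45, 50]]])

```text
time: 2.7
position: [0.4937, 0.2498, 0.2223]
tool_rot: [1.073, 1.289, -1.074]
ft_force: [0.1, -0.7, -0.0]
grip_width: 0.578
```

Run:
```python
from h import *
import cv2
im=vision.get_image("wrist");cv2.imwrite("pics/wrist3.png",im[:,:,::-1])
s=ctrl.get_state();print(s["position"],s["qd"].round(3),s["time"])
a=cv2.imread("pics/wrist1.png");t=a[20:230,230:410]
r=cv2.matchTemplate(im[:,:,::-1].copy(),t,cv2.TM_CCOEFF_NORMED);_,m,_,loc=cv2.minMaxLoc(r);print(m,loc)
dx,dy=loc[0]-230,loc[1]-20
for u,v,z in((251,103,.053),(377,173,.03)): print(np.round(onz("wrist",u+dx,v+dy,z),4))
print(rel([.491,.2625,.22],tang(1.17)))
```

```text
[0.49363578 0.25009127 0.2223723 ] [-0.004 -0.001 -0.006 -0.001 -0.002 -0.001 -0.002] 2.75
0.9248315691947937 (277, 8)
[0.5919 0.2836 0.053 ]
[0.5574 0.1677 0.03  ]
[ -0.2   0.    0.    2.4  -0.3 -12.7]
```

View pics/wrist3.png

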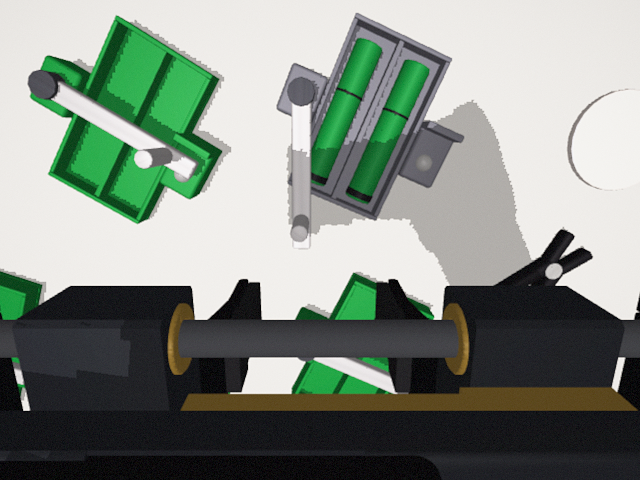

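Settled wrist view: knob top at (299,232), hinge cap at (301,91), catch nub at (424,163).

Run:
```python
from h import *
k=onz("wrist",299,232,.09);h=onz("wrist",301,91,.053);n=onz("wrist",424,163,.03)
print(k,h,n,np.linalg.norm((k-h)[:2]))
```

```text
[0.49018117 0.26348806 0.09      ] [0.59230604 0.28132991 0.053     ] [0.5557482  0.16722023 0.03      ] 0.10367169916736063
```

Request:
servo_tool(commands=[[[0, 0, 0, 0, -2, -13, 50], [0, 0, 0, 40, -2, -13, 50], [0, 0, 0, 90, -2, -13, 50], [0, 0, 0, 130, -2, -13, 50], [0, 0, 0, 145, -2, -13, 50]]])

```text
time: 3.38
position: [0.4869, 0.2638, 0.0752]
tool_rot: [1.069, 1.294, -1.075]
ft_force: [-0.2, -0.1, 0.2]
grip_width: 0.571
```

Request:
servo_tool(commands=[[[0, 0, 0, 8, 0, 0, 45], [0, 0, 0, 16, 0, 0, 40], [0, 0, 0, 16, 0, 0, 30], [0, 0, 0, 16, 0, 0, 22], [0, 0, 0, 16, 0, 0, 22]]], newtons=5)

```text
time: 4.0
position: [0.4891, 0.2641, 0.0621]
tool_rot: [1.073, 1.29, -1.071]
ft_force: [-0.2, -0.4, -0.1]
grip_width: 0.276
```

```bash
cat >> h.py <<'E'
H=np.array([.591,.2815])
E
python3 - <<'E'
from h import *
import cv2
s=ctrl.get_state();p=s["position"];R=Ro.from_rotvec(s["tool_rot"]).as_matrix()
print(p,s["grip_width"]*87,s["ft_force"],s["time"])
d=p[:2]-H;t0=np.arctan2(-d@xc,-d@yc);print("theta",t0,np.linalg.norm(d))
for t in np.arange(1.1,-.06,-.1):
    print(round(t,2),rel([*knob(t),.06],tang(t),p,R))
im=vision.get_image("side")[200:350,170:370];cv2.imwrite("pics/side2.png",cv2.resize(im,(800,600))[:,:,::-1])
E
```

```text
[0.48906876 0.26408803 0.06213943] 24.031740382488596 [-0.23286975 -0.43253883 -0.05080487] 4.0
theta 1.1869330637372892 0.10340770588635426
1.1 [-4.1  0.  -0.1  2.1 -1.3  9.1]
1.0 [-9.8  0.  -0.1  2.1 -0.1 19.5]
0.9 [-15.5   0.   -0.1   2.1   2.2  29.8]
0.8 [-21.3   0.   -0.1   2.1   5.5  39.7]
0.7 [-27.    0.   -0.1   2.1   9.8  49.3]
0.6 [-32.7   0.   -0.1   2.2  15.1  58.4]
0.5 [-38.5   0.   -0.1   2.2  21.2  66.9]
0.4 [-44.2   0.   -0.1   2.2  28.1  74.8]
0.3 [-49.9   0.   -0.1   2.2  35.8  82. ]
0.2 [-55.7   0.   -0.1   2.2  44.1  88.3]
0.1 [-61.4   0.   -0.1   2.2  53.1  93.8]
-0.0 [-67.1   0.   -0.1   2.2  62.6  98.3]
```

View pics/side2.png

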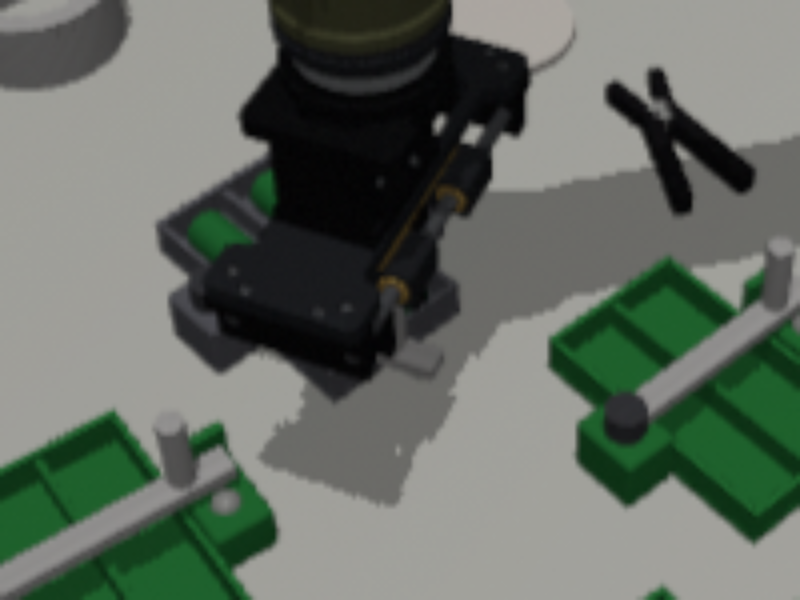

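The knob is caged between the fingers and the forces are near zero. Now I'll sweep along the arc.

Request:
servo_tool(commands=[[[-4, 0, 0, 2, -1, 9, 22], [-10, 0, 0, 2, 0, 19, 22], [-15, 0, 0, 2, 2, 30, 22], [-21, 0, 0, 2, 5, 40, 22], [-27, 0, 0, 2, 10, 49, 22]]])

```text
time: 4.68
position: [0.5075, 0.2174, 0.0597]
tool_rot: [0.711, 1.451, -0.711]
ft_force: [-0.9, -0.7, -0.0]
grip_width: 0.25
```

```bash
cat > g.py <<'E'
from h import *
s=ctrl.get_state();p=s["position"];R=Ro.from_rotvec(s["tool_rot"]).as_matrix()
d=p[:2]-H;t0=np.arctan2(-d@xc,-d@yc);print(p,"theta",t0,np.linalg.norm(d),s["ft_force"],s["grip_width"]*87,s["time"])
for t in np.arange(.6,-.16,-.05):
    if t<t0: print(round(t,2),rel([*knob(t),.06],tang(t),p,R))
E
python3 g.py
```

```text
[0.50746292 0.2173606  0.05974661] theta 0.7013274840411448 0.1053200170132922 [-0.93193234 -0.72892233 -0.04610569] 21.728220910322232 4.675
0.6 [-5.5  0.   0.  -0.3  0.8 10.6]
0.55 [-8.4  0.   0.  -0.3  1.4 15.8]
0.5 [-11.3   0.    0.   -0.3   2.3  21. ]
0.45 [-14.1   0.    0.   -0.3   3.5  26.1]
0.4 [-17.    0.    0.   -0.3   4.9  31.2]
0.35 [-19.9   0.    0.   -0.3   6.6  36.2]
0.3 [-22.7   0.    0.   -0.2   8.5  41.1]
0.25 [-25.6   0.    0.   -0.2  10.6  45.8]
0.2 [-28.4   0.    0.   -0.2  13.   50.5]
0.15 [-31.3   0.    0.   -0.2  15.6  55.1]
0.1 [-34.2   0.    0.   -0.2  18.4  59.5]
0.05 [-37.    0.    0.   -0.2  21.5  63.8]
-0.0 [-39.9   0.    0.   -0.2  24.8  67.9]
-0.05 [-42.8   0.    0.   -0.2  28.2  71.8]
-0.1 [-45.6   0.    0.   -0.2  31.9  75.6]
-0.15 [-48.5   0.    0.   -0.2  35.7  79.2]
```

Request:
servo_tool(commands=[[[-6, 0, 0, 0, 1, 11, 22], [-11, 0, 0, 0, 2, 21, 22], [-17, 0, 0, 0, 5, 31, 22], [-23, 0, 0, 0, 8, 41, 22], [-28, 0, 0, 0, 13, 50, 22]]])

```text
time: 5.3
position: [0.5484, 0.1855, 0.0596]
tool_rot: [0.332, 1.545, -0.332]
ft_force: [-0.2, 0.4, -0.4]
grip_width: 0.251
```

```bash
python3 g.py
```

```text
[0.54838457 0.185477   0.05963669] theta 0.20301419655625272 0.10505470885608173 [-0.21341409  0.43371962 -0.38573143] 21.846181078880775 5.3
0.2 [-0.5 -0.   0.  -0.4  0.1  0.3]
0.15 [-3.4 -0.   0.  -0.4  0.2  5.6]
0.1 [-6.2 -0.   0.  -0.4  0.7 10.8]
0.05 [-9.1 -0.   0.  -0.4  1.4 16. ]
-0.0 [-12.   -0.    0.   -0.4   2.3  21.2]
-0.05 [-14.8  -0.    0.   -0.4   3.5  26.3]
-0.1 [-17.7  -0.    0.   -0.4   5.   31.3]
-0.15 [-20.5  -0.    0.   -0.4   6.7  36.3]
```

Request:
servo_tool(commands=[[[-3, 0, 0, 0, 0, 5, 22], [-6, 0, 0, 0, 1, 10, 22], [-9, 0, 0, 0, 1, 15, 22], [-12, 0, 0, 0, 2, 20, 22]]])

```text
time: 5.8
position: [0.5646, 0.1805, 0.0595]
tool_rot: [0.167, 1.569, -0.168]
ft_force: [-4.8, 0.2, 3.0]
grip_width: 0.254
```

Request:
servo_tool(commands=[[[0, 0, 0, 0, 0, 1, 22], [0, 0, 0, 0, 0, 2, 22]]])

```text
time: 6.05
position: [0.5692, 0.1789, 0.0595]
tool_rot: [0.17, 1.564, -0.171]
ft_force: [-0.6, -0.1, 0.8]
grip_width: 0.25
```

```bash
python3 g.py
```

```text
[0.56919148 0.17887962 0.05951821] theta -0.005274331616351858 0.10491212813620789 [-0.61770313 -0.10911958  0.82817156] 21.757943596655032 6.05
-0.05 [-3.  -0.   0.  -0.5  0.1  4.7]
-0.1 [-5.9 -0.   0.  -0.5  0.5  9.9]
-0.15 [-8.7 -0.   0.  -0.5  1.1 15.1]
```

The force peaked at about 5 N and then dropped, so the bar probably snapped over the nub. I'll push gently on to feel for the stop.

Request:
servo_tool(commands=[[[0, 0, 0, 0, 0, 1, 22], [0, 0, 0, 0, 0, 3, 22], [0, 0, 0, 0, 0, 3, 22]]])

```text
time: 6.42
position: [0.5728, 0.1783, 0.0596]
tool_rot: [0.171, 1.563, -0.17]
ft_force: [-0.1, -0.9, 0.4]
grip_width: 0.251
```

Request:
servo_tool(commands=[[[0, 0, 0, 0, 0, 1, 22], [0, 0, 0, 0, 0, 2, 22], [0, 0, 0, 0, 0, 2, 22]]])

```text
time: 6.8
position: [0.5732, 0.1783, 0.0595]
tool_rot: [0.169, 1.566, -0.17]
ft_force: [-4.0, 1.0, 2.3]
grip_width: 0.255
```

It has met the firm stop: the tool moved 0.4 mm for 2 mm commanded, at 4 N. The knob is at shut. Now I'll centre the fingers, open and rise.

Request:
servo_tool(commands=[[[0, 0, 0, 0, 0, -6, 30], [0, 0, 0, 0, 0, -6, 45], [0, 0, 0, -25, 0, -6, 45], [0, 0, 0, -70, 0, -6, 45], [0, 0, 0, -120, 0, -6, 45]]])

```text
time: 7.42
position: [0.5683, 0.1788, 0.1804]
tool_rot: [0.17, 1.564, -0.17]
ft_force: [1.4, -0.8, 0.3]
grip_width: 0.509
```

Request:
servo_tool(commands=[[[0, 0, 0, -40, 0, 0, 45], [0, 0, 0, -60, 0, -40, 45], [0, 0, 0, -60, 0, -80, 45], [0, 0, 0, -60, 0, -80, 45], [0, 0, 0, -60, 0, -80, 45]]])

```text
time: 8.05
position: [0.4911, 0.1957, 0.2398]
tool_rot: [0.17, 1.562, -0.171]
ft_force: [-0.0, -0.1, -0.7]
grip_width: 0.514
```

Run:
```python
from h import *
import cv2
for _ in range(4): w=vision.get_image("wrist")
si=vision.get_image("side")[200:350,170:370]
f=lambda c:cv2.resize(c,(400,300),interpolation=cv2.INTER_CUBIC)
cv2.imwrite("pics/end.png",np.vstack([np.hstack([f(w),f(si)]),np.hstack([f(vision.get_image("top")[120:270,220:420]),f(vision.get_image("top")[120:270,350:550])])])[:,:,::-1])
cv2.imwrite("pics/wend.png",w[:,:,::-1])
print(ctrl.get_state()["time"],ctrl.get_state()["position"])
```

```text
8.4 [0.49047616 0.19634463 0.2392277 ]
```

View pics/end.png

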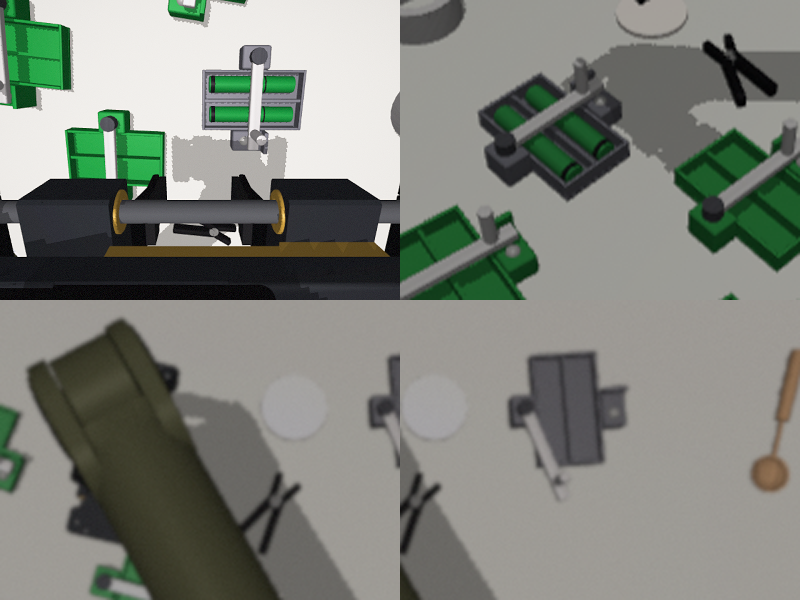

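The bar lies across both markers against the end stop, and the empty caddy's bar is unmoved. I'll check the angle numerically.

Run:
```python
import cv2
w=cv2.imread("pics/wend.png")[60:250,310:500]
cv2.imwrite("pics/wc.png",cv2.resize(w,(570,570),interpolation=cv2.INTER_CUBIC))
```

```text
(no output)
```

View pics/wc.png

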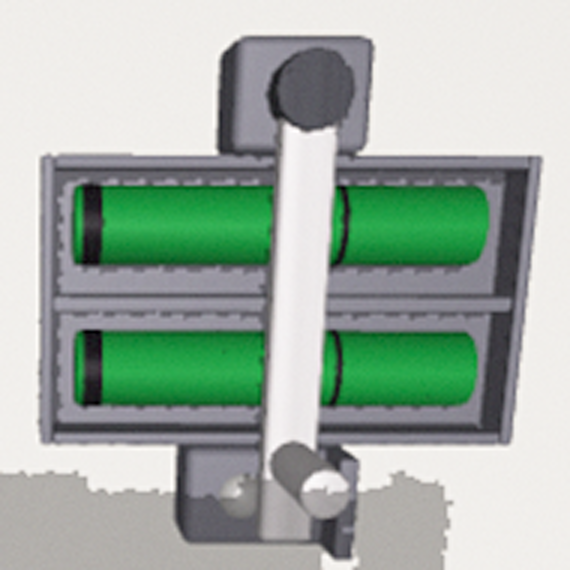

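Run:
```python
from h import *
W=lambda x,y,z:onz("wrist",310+x/3-.3,60+y/3-.3,z)
a=W(308,130,.046);b=W(285,538,.046);k=W(325,494,.09);h=W(313,88,.053)
c=[W(44,157,.024),W(541,157,.024),W(505,440,.024),W(44,440,.024)]
ang=lambda d:np.degrees(np.arctan2(d[1],d[0]))
print("bar dir",ang(b-a),"pin-knob",ang(k-h),"expect",ang((c[3]-c[0])),ang(c[2]-c[1]),"edges-90",ang(c[1]-c[0])-90,ang(c[2]-c[3])-90)
```

```text
bar dir -102.17251491178716 pin-knob -101.60156902214037 expect -102.083303991216 -103.48178229361784 edges-90 -102.33252306531605 -102.31067852306316
```

Both angle measures put the bar within 1° of shut (0.01 rad or less), past the nub and on its stop. I'm handing in.

```bash
python3 -c "
from bench import close_job
print(close_job())"
```

```text
the job is handed in; nothing more can be done
None
```

The keeper bar of the caddy with the markers is shut and let go. I handed the job in at about 8.4 s on the robot's clock. I caged the knob loosely between the fingers, swept it along its arc past the nub onto the stop, then opened and moved clear.

- **Snap and stop:** the force peaked at about 5 N at the nub and then dropped. A gentle further push met a firm stop at about 4 N.
- **Bar angle:** from the last wrist picture, the bar points at -102.2° and the line from pin to knob at -101.6°. Shut would be about -102.3°, so the bar is within about 0.01 rad of home.
- **Markers and empty caddy:** both markers lie in their channels, and the empty caddy's bar is where it was.
- **Disagreement:** the first two wrist measurements disagreed with the top and side views by 5–8 mm because the arm was still moving. After it settled, the views agreed to within a few millimetres.

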